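# Clamp the slide box onto the bench shaker

## Task

Secure the grey slide box on the bench shaker: push the raised clamp strap over with the back of a finger until it lies flat across the box, and only then push the cam lever over and all the way down onto the strap's free end. Pick nothing up: leave the box in its nest and the things standing about where they are.

Things in the scene. Friction and masses are not known exactly. Their poses are not given: they have to be found in the camera images.
- shaker: bench shaker, fixed: white housing, aluminium deck, 130 (x) x 250 (y) x 45 mm (deck top). Origin at the centre of its underside, on the worktop; z up, front panel to -x, strap hinge post at its +y end, lever post at its -y end, each two grey cheeks, 44 mm wide in x; tops at z = 97 (hinge) and 113 mm (lever). Rails 8 mm high form the box's nest in the middle of the deck
- strap (a joint): clamp strap: flat steel bar 26 mm wide (x), 6 mm thick, reaching 132 mm from its hinge axis (along the shaker's x). rad: 0 = flat across the box, pointing to -y of the shaker (a stop, 1.5 mm clear of the lid); pi/2 = upright; it starts at 1.75 to 2.15, leaning out to +y. Stiff hinge: it stays where it is left, so it must be pushed right down; under 2 N at its tip moves it
- lever (a joint): cam lever: black handle 16 mm wide (x), 8 mm thick, round end 12 mm thick, reaching 66 mm from its pivot axis (along the shaker's x), small steel cam under it. rad: 0 = fully down on the strap's free end, pointing to +y of the shaker (a stop); pi/2 = upright; it starts at 1.9 to 2.2, leaning out to -y. Stiff: it stays where it is left; about 4 N at 40 mm from the pivot moves it
- strap_hinge (a point): centre of the strap's hinge axis: 66 mm to +y from the shaker's centre, 86.5 mm above the worktop
- strap_tip (a point): middle of the strap's free end, 132 mm from the hinge axis, at half its thickness
- lever_pivot (a point): centre of the lever's pivot axis: 84 mm to -y from the shaker's centre, 102.5 mm above the worktop
- lever_tip (a point): end of the lever's handle, 66 mm from the pivot axis, at half its thickness
- slide_box: closed grey slide box, 77 (x) x 88 (y) x 34 mm, loose in the nest on the deck under the strap (origin at the centre of its underside, 45 mm above the worktop); not to be moved
- cup: specimen cup with an orange screw lid, 64 mm diameter, 63 mm high, near one end of the shaker; origin at the centre of its underside; a bystander
- dropper: small brown bottle with a black cap, 30 mm diameter, 68 mm high, near one end of the shaker; origin at the centre of its underside; a bystander
- petri: petri dish, 57 mm diameter, 14 mm high, near one end of the shaker; origin at the centre of its underside; a bystander
- tip_box: pipette tip box with a clear lid, 63 x 78 x 62 mm, to the left; origin at the centre of its underside; a bystander
- mug: white dotted mug, 78 x 114 (with handle) x 93 mm, to the right; origin at the centre of its underside; a bystander

How it is judged:
By the outcome, as a careful person would: the job done as asked, in the order asked, and still so for the second after the job is handed in, with the robot touching nothing.
It also fails if it takes over 56 s, if anything falls off the work surface, if the arm or the gripper's body presses on something with over 40 N, if the wrist force passes 120 N, or if a joint passes its speed limit or range.

## Robot

A 7-joint arm with a two-finger parallel gripper is mounted at the origin on a cart in front of the work surface, level with it; the furniture and walls round the work are solid. World frame = base frame: x ahead of the robot, y to its left, z up, the work surface at z = 0. Lengths are in m, angles in rad, forces in N, time in s.
With the tool pointing down it reaches from about 0.4 to 0.85 m from the base axis. Payload 10.4 kg.
Tool frame: the origin (TCP) lies at the very end of the fingers, on their centre line; the grasp point (between the pads) lies 19 mm behind it; z points along the fingers, y is the direction in which the jaws open and shut (so a half turn about z gives the same grasp; the last joint's range is limited). The gripper opens to 85 mm and grips with 20 to 120 N. Pads are 22 mm wide; open, the fingers measure 114 mm over their backs; the gripper's body (76 mm by 85 mm) begins 54 mm behind the grasp point. The pads swing forward as they close: fully open they stand 13 mm farther back than shut.
Start: joints at [-1.231, 0.332, -0.065, 1.46, 0.022, 1.35, -0.088], TCP at [0.222, 0.584, 0.231] pointing down, gripper open.
Joint ranges: [-2.6, 2.6], [-0.5, 2.12], [-1.47, 1.34], [0.16, 2.42], [-1.27, 4.41], [0.06, 2.06], [-2.6, 2.6]. Speed limits (rad/s): [2.22, 2.22, 2.79, 2.79, 3.14, 3.14, 3.14].

## Interface

Orientations are given as a unit quaternion [x, y, z, w].
In Python, from workcell import get_obs, camera, camera_info, hand_in gives the robot as it stands.
- The arm moves only by the tool move_arm, never from a script. Its argument "moves" is a list of rows, each a list of 3 entries, a list of its own where there are three numbers: the shift along the tool's x, y, z in units of 25 mm (1.0 is 25 mm), then the turn, a rotation vector about the tool's x, y, z in degrees, then the opening, from 0 (shut) to 1 (fully open). A call has 1 to 5 rows; each row shifts and turns the commanded pose from where the row before left it, along the tool's axes as they then stand; what a row does not reach is not made up. A row lasts 1/8 s, in which the tool goes at most 62.5 mm and 10.7 degrees, less where a joint would pass 70% of its speed; a pose out of reach is approached as far as the arm can. A call is refused whole if a number of a shift passes 1 or a number of a turn 10.7, either way. A call with a gripper value outside its range is refused whole. The fingers move at their own pace and stop on an object; "squeeze" is the grip in N (left out, the last holds). Time passes only in rows, so rows that do not move let the fingers close. It gives the time, the measured TCP pose, the force and the opening at its end, in the units of the state.
- get_obs(): the state, without advancing time (a new reading comes with each control period).
- camera(name): name is "side" or "top"; returns the picture (420x560x3 uint8, red, green, blue); there is no depth.
- camera_info(name): a dict with "fx", "fy", "cx", "cy" (pixels), "origin" and "rotation" of the camera in the world. Camera axes: x right, y down, z forward; pixel columns grow to the right and rows downward; lengths in m; the calibration is good to about 2 mm. A picture is of the moment at which its call begins. camera_info takes no time and is no camera call.
- hand_in(): hands the job in, once; it reports no verdict.
The state is a dict: "clock": time; "joint_pos": joint angles; "joint_velocities": joint speeds; "tau": joint torques, N m; "position": TCP position; "ee_rot": TCP orientation; "ft_force": force on the tool from outside, world axes, zero at the start; "torque": the same for the moment, N m; "grip_width": opening from 0.0 (shut) to 1.0 (fully open).
Only numpy, scipy, OpenCV 4.12 (cv2) and the standard library are available. Lean on these libraries where they do the work, as an engineer would, in place of code of your own. Each camera call takes 0.05 s, during which the arm holds its last target. There are 200 camera calls.

## Working session

There is one attempt and no reset: what is moved stays moved. The work goes in short steps, Python scripts to look and compute and a tool call to move; the robot and the scene stay as the last step left them, time stands still between calls to the robot, and variables do not carry over. Pictures are saved under pics/ and viewed, about 8 in all and at most 12, crops included, and the job is handed in when it is done.

Besides the shell and the picture viewer there is one more tool, called as name([rows], argument=value, ...), one row to a line, values as JSON. move_arm: Moves the arm, as the interface text tells. Its arguments: {"type":"object","properties":{"moves":{"type":"array","items":{"type":"array"}},"squeeze":{"type":"number"}},"required":["moves"]}

```bash
mkdir -p pics; ls; python3 - <<'E'
from workcell import *
import cv2
for n in("side","top"):
    cv2.imwrite(f"pics/{n}0.png",camera(n)[:,:,::-1]); print(n,camera_info(n))
o=get_obs(); print(o)
E
```

```text
pics
side {'fx': 528.6762079163351, 'fy': 528.6762079163351, 'cx': 277.10696684229276, 'cy': 207.18544782218535, 'origin': array([-0.76961918,  0.01554794,  0.85390621]), 'rotation': array([ 0.6206379 , -0.60608923,  0.35269423, -0.35081509])}
top {'fx': 450.81535273027896, 'fy': 450.81535273027896, 'cx': 278.97027234463485, 'cy': 201.77230887776958, 'origin': array([0.31231098, 0.022402  , 1.36603648]), 'rotation': array([ 0.71418475, -0.69393793,  0.06748067, -0.06194071])}
{'clock': 0.1, 'joint_pos': array([-1.23058347,  0.33280027, -0.06466399,  1.46086635,  0.02158824,
        1.34989521, -0.08847632]), 'joint_velocities': array([-9.24696543e-05, -1.43842787e-03,  7.71821298e-05, -2.78432796e-03,
        1.40927172e-03,  9.73031876e-04,  2.58555345e-05]), 'tau': array([ 1.63568639e-03, -6.26742983e+01,  4.90862760e-02, -3.92431033e+01,
        1.63132179e-02,  6.83354781e-03, -8.58388125e-05]), 'position': array([0.22171534, 0.58399029, 0.23059634]), 'ee_rot': array([ 1.80409882e-01,  9.83591312e-01, -6.31407013e-04, -8.61913581e-05]), 'ft_force': array([-0.27726423,  0.49008296,  0.27807445]), 'torque': array([ 0.01639465, -0.01449605, -0.03221777]), 'grip_width': 1.0009842922670995}
```

View pics/side0.png

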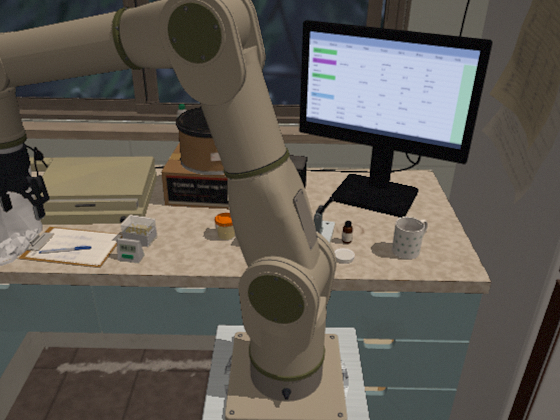

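View pics/top0.png

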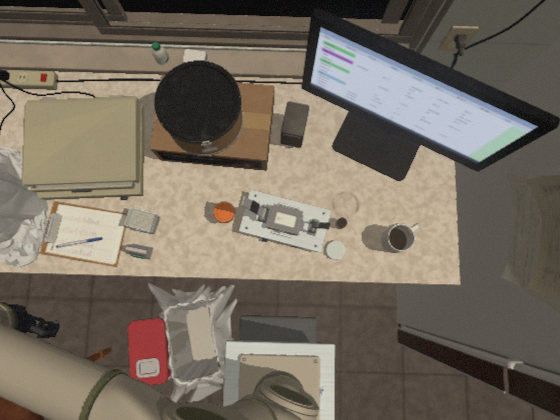

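The top view shows the shaker centred near (284,220), with the cup (224,212), the dropper (341,223) and the petri dish (335,250) beside it. The arm hides the shaker in the side view. Next I'll zoom in on the top view.

```bash
cat > h.py <<'E'
import numpy as np
from scipy.spatial.transform import Rotation as R
from workcell import *
def ray(n,u,v):
    c=camera_info(n); d=R.from_quat(c["rotation"]).as_matrix()@np.array([(u-c["cx"])/c["fx"],(v-c["cy"])/c["fy"],1.]); return np.array(c["origin"]),d
def atz(n,u,v,z):
    o,d=ray(n,u,v); return o+d*(z-o[2])/d[2]
def proj(n,p):
    c=camera_info(n); q=R.from_quat(c["rotation"]).as_matrix().T@(np.array(p)-c["origin"]); return np.array([c["fx"]*q[0]/q[2]+c["cx"],c["fy"]*q[1]/q[2]+c["cy"]])
E
python3 - <<'E'
from h import *
import cv2
im=cv2.imread("pics/top0.png")[175:275,200:360]
cv2.imwrite("pics/crop0.png",cv2.resize(im,None,fx=5,fy=5,interpolation=cv2.INTER_CUBIC))
for uv in((284,220),(0,0)): print(atz("top",*uv,0.045))
E
```

```text
[ 0.5029367  -0.00095777  0.045     ]
[1.19243672 0.93364877 0.045     ]
```

View pics/crop0.png

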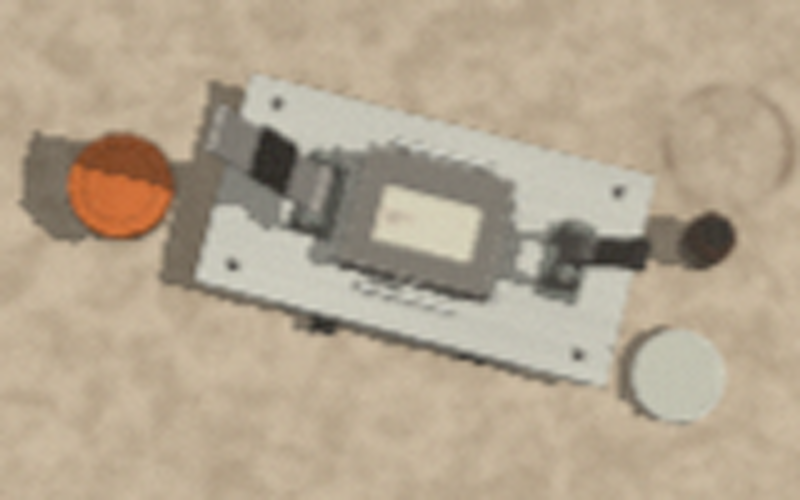

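The crop shows deck corners near (255,75), (655,178), (607,385) and (197,283). The strap leans out to the upper left, with its tip near (218,128). The lever points right, with its tip near (645,252). Petri and dropper sit off the lever end, and the cup is off the hinge end.

```bash
cat >> h.py <<'E'
def full(u,v): return (200+(u+.5)/5-.5,175+(v+.5)/5-.5)
E
python3 - <<'E'
from h import *
C=[atz("top",*full(*p),.045) for p in((255,75),(655,178),(607,385),(197,283))]
for a,b in zip(C,C[1:]+C[:1]): print("edge",np.linalg.norm(a-b).round(4))
c=np.mean(C,0)[:2]; ey=(C[0]+C[3]-C[1]-C[2])[:2]; ey/=np.linalg.norm(ey)
ex=np.array([ey[1],-ey[0]]); print("c",c,"yaw",np.degrees(np.arctan2(ex[1],ex[0])),ex,ey)
W=lambda x,y,z: np.array([*(c+x*ex+y*ey),z])
# box label top centre check
lab=np.mean([atz("top",*full(*p),.079) for p in((388,183),(483,208),(467,262),(373,238))],0); d=lab[:2]-c; print("label local",d@ex,d@ey)
# angles: local points in plane x=0
def plane(u,v):
    o,dd=ray("top",*full(u,v)); e=np.array([*ex,0]); p0=W(0,0,0); t=((p0-o)@e)/(dd@e); p=o+dd*t; return (p[:2]-c)@ey,p[2]
print("strap tip on plane",plane(218,128),"lever tip",plane(648,252))
to=lambda q:((np.array(q)-[200,175]+.5)*5-.5).round(0)
for a in(1.75,1.85,1.95,2.05,2.15): print(a,[to(proj("top",W(x,.066-.132*np.cos(a),.0865+.132*np.sin(a)))) for x in(-.013,0,.013)])
for a in(1.9,2,2.1,2.2): print("L",a,to(proj("top",W(0,-.084+.066*np.cos(a),.1025+.066*np.sin(a)))))
for n,p,z in(("cup",(121,186),.063),("drop",(708,240),.068),("petri",(677,375),.014)):
    q=atz("top",*full(*p),z)[:2]; print(n,q,(q-c)@ex,(q-c)@ey)
print(W(0,.066,.0865),W(0,-.084,.1025))
E
```

```text
edge 0.2464
edge 0.1265
edge 0.2478
edge 0.1294
c [ 0.50173248 -0.00458318] yaw -12.666002522251446 [ 0.97566482 -0.21926731] [0.21926731 0.97566482]
label local -0.0012804209018653077 0.0007242823245998303
strap tip on plane (np.float64(0.11677680900759899), np.float64(0.21414378597698724)) lever tip (np.float64(-0.11895033867676744), np.float64(0.16478108538289082))
1.75 [array([262., 164.]), array([269., 140.]), array([275., 116.])]
1.85 [array([238., 159.]), array([245., 135.]), array([251., 111.])]
1.95 [array([216., 154.]), array([222., 131.]), array([229., 107.])]
2.05 [array([194., 151.]), array([201., 127.]), array([207., 103.])]
2.15 [array([174., 148.]), array([181., 124.]), array([187., 101.])]
L 1.9 [623. 246.]
L 2 [634. 249.]
L 2.1 [644. 253.]
L 2.2 [653. 256.]
cup [0.51937712 0.1759571 ] -0.022371329691690922 0.18001568994561404
drop [ 0.49686137 -0.16703229] 0.030867205253558495 -0.159563960515748
petri [ 0.42241417 -0.15653582] -0.04406984158951763 -0.16564675995343295
[0.51620412 0.0598107  0.0865    ] [ 0.48331403 -0.08653902  0.1025    ]
```

Measurements agree with the given sizes: deck edges 247 × 128 mm, box label within 1.3 mm of centre. The strap is at about 1.97 rad and the lever at about 2.13 rad, both inside their ranges. I'll now align tool y with the shaker's y, shut the fingers and approach.

move_arm([
  [[0,0,0],[0,0,-8.1],0],
  [[-1,-0.6,0],[0,0,0],0],
  [[-1,-0.6,0],[0,0,0],0],
  [[-1,-0.6,0],[0,0,0],0],
  [[-1,-0.6,0],[0,0,0],0],
], squeeze=40)

```text
clock: 0.72
position: [0.3067, 0.5029, 0.2309]
ee_rot: [0.11, 0.994, -0.0, -0.0]
ft_force: [0.7, -0.2, -0.3]
grip_width: -0.001
```

```bash
cat >> h.py <<'E'
cc=np.array([0.50173,-0.00458]); EX=np.array([0.97566,-0.21927]); EY=np.array([0.21927,0.97566])
def st():
    o=get_obs(); d=o["position"][:2]-cc; M=R.from_quat(o["ee_rot"]).as_matrix()
    S=np.array([[*EX,0],[*EY,0],[0,0,1]])
    print("t",round(o["clock"],2),"local mm",(1e3*np.array([d@EX,d@EY,o["position"][2]])).round(1),"grip",round(o["grip_width"],2),"F",(S@o["ft_force"]).round(1))
    print("tool axes local (cols)",(S@M).round(3).tolist())
    return o
E
python3 -c "
from h import *
print(st()['joint_pos'].round(2))"
```

```text
t 0.72 local mm [-301.5  452.4  230.9] grip -0.0 F [ 0.8 -0.  -0.3]
tool axes local (cols) [[-1.0, 0.0, -0.0], [0.0, 1.0, -0.001], [0.0, -0.001, -1.0]]
[-1.08  0.25 -0.03  1.56  0.01  1.33  0.24]
```

move_arm([
  [[-1,-0.9,0.15],[0,0,0],0],
  [[-1,-0.9,0.15],[0,0,0],0],
  [[-1,-0.9,0.15],[0,0,0],0],
  [[-1,-0.9,0.15],[0,0,0],0],
  [[-1,-0.9,0.15],[0,0,0],0],
])

```text
clock: 1.35
position: [0.4038, 0.3655, 0.2121]
ee_rot: [0.11, 0.994, -0.0, -0.0]
ft_force: [-0.1, 0.0, -0.4]
grip_width: 0.002
```

move_arm([
  [[-1,-0.9,0.15],[0,0,0],0],
  [[-1,-0.9,0.15],[0,0,0],0],
  [[-1,-0.9,0.15],[0,0,0],0],
  [[-1,-0.9,0.15],[0,0,0],0],
  [[-1,-0.9,0.15],[0,0,0],0],
])

```text
clock: 1.98
position: [0.501, 0.2284, 0.1934]
ee_rot: [0.11, 0.994, -0.0, -0.0]
ft_force: [-0.7, 0.1, -0.7]
grip_width: -0.001
```

move_arm([
  [[-1,-0.9,0.15],[0,0,0],0],
  [[-1,-0.8,0.15],[0,0,0],0],
  [[0,0,0],[0,0,0],0],
])

```text
clock: 2.35
position: [0.541, 0.1741, 0.1856]
ee_rot: [0.113, 0.994, -0.001, -0.0]
ft_force: [0.2, -0.0, -0.1]
grip_width: 0.002
```

```bash
python3 - <<'E'
from h import *
import cv2
st()
a=camera("top")[150:290,190:370,::-1]; b=camera("side")[150:290,190:370,::-1]
cv2.imwrite("pics/pre.png",cv2.resize(np.hstack([a,b]),None,fx=2.2,fy=2.2,interpolation=cv2.INTER_CUBIC))
E
```

```text
t 2.35 local mm [ -0.9 183.  185.6] grip 0.0 F [ 0.2 -0.  -0.1]
tool axes local (cols) [[-1.0, 0.005, -0.0], [0.005, 1.0, -0.002], [0.0, -0.002, -1.0]]
```

View pics/pre.png

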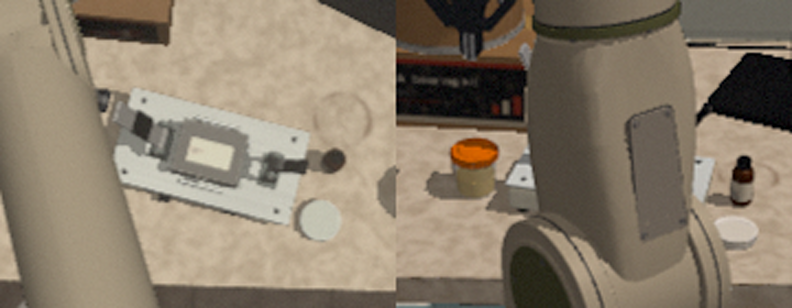

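The picture fits the plan: the finger stands just off the strap's outer face, clear of the cup. I'll push the strap upright.

move_arm([
  [[0,-0.6,0],[0,0,0],0],
  [[0,-0.6,0],[0,0,0],0],
  [[0,-0.6,0.1],[0,0,0],0],
  [[0,-0.5,0.1],[0,0,0],0],
  [[0,-0.5,0.1],[0,0,0],0],
])

```text
clock: 3.08
position: [0.5246, 0.108, 0.1788]
ee_rot: [0.11, 0.994, 0.0, 0.0]
ft_force: [0.3, 2.2, 0.3]
grip_width: -0.004
```

move_arm([
  [[0,-0.4,0.05],[0,0,0],0],
  [[0,-0.4,0],[0,0,0],0],
  [[0,-0.4,0],[0,0,0],0],
])

```text
clock: 3.45
position: [0.5188, 0.0805, 0.18]
ee_rot: [0.11, 0.994, 0.001, 0.001]
ft_force: [-7.9, 3.8, 23.2]
grip_width: 0.002
```

```bash
python3 -c "
from h import *
st()
for a in (75,60,45,30,20,10,0):
  a=np.radians(a);r=.09
  print(round(np.degrees(a)),'TCP y,z mm',((.066-r*np.cos(a)+.003*np.sin(a)+.0145)*1e3).round(1),((.0865+r*np.sin(a)+.003*np.cos(a))*1e3).round(1))"
```

```text
t 3.45 local mm [ -2.   86.7 180. ] grip 0.0 F [-8.5  1.9 23.2]
tool axes local (cols) [[-1.0, -0.001, 0.002], [-0.001, 1.0, 0.003], [-0.002, 0.003, -1.0]]
75 TCP y,z mm 60.1 174.2
60 TCP y,z mm 38.1 165.9
45 TCP y,z mm 19.0 152.3
30 TCP y,z mm 4.1 134.1
20 TCP y,z mm -3.0 120.1
10 TCP y,z mm -7.6 105.1
0 TCP y,z mm -9.5 89.5
```

There's an unexpected 23 N upward. The strap's end has probably met the knuckle above the finger. I'll lift and back off a little, then look.

move_arm([
  [[0,0.2,-0.4],[0,0,0],0],
  [[0,0.3,-0.4],[0,0,0],0],
  [[0,0.2,0],[0,0,0],0],
])

```text
clock: 3.82
position: [0.5225, 0.0975, 0.1982]
ee_rot: [0.11, 0.994, 0.0, 0.001]
ft_force: [-1.1, 0.4, -0.2]
grip_width: -0.001
```

```bash
python3 - <<'E'
from h import *
import cv2
st()
a=camera("top")[160:260,200:360,::-1]
cv2.imwrite("pics/up.png",cv2.resize(a,None,fx=5,fy=5,interpolation=cv2.INTER_CUBIC))
to=lambda q:((np.array(q)-[200,160]+.5)*5-.5).round(0)
for a in (1.4,1.5,1.6,1.7): print(a,[to(proj("top",np.array([*(cc+x*EX+(.066-.132*np.cos(a))*EY),.0865+.132*np.sin(a)]))) for x in(-.013,.013)])
E
```

```text
t 3.83 local mm [ -2.2 104.2 198.2] grip -0.0 F [-1.2  0.2 -0.2]
tool axes local (cols) [[-1.0, -0.001, 0.001], [-0.001, 1.0, 0.001], [-0.001, 0.001, -1.0]]
1.4 [array([348., 261.]), array([361., 213.])]
1.5 [array([324., 254.]), array([336., 206.])]
1.6 [array([299., 248.]), array([311., 200.])]
1.7 [array([274., 242.]), array([287., 194.])]
```

View pics/up.png

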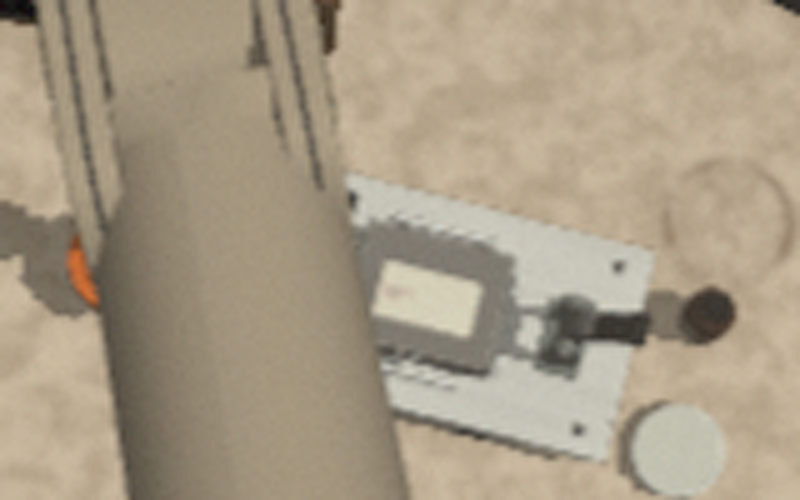

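The arm hides the strap, but the contact is free (0 N). I'll carry on higher up the strap with only about 20 mm of overlap.

move_arm([
  [[0,-0.4,0],[0,0,0],0],
  [[0,-0.4,0],[0,0,0],0],
  [[0,-0.4,0],[0,0,0],0],
  [[0,-0.4,0.1],[0,0,0],0],
  [[0,-0.3,0.1],[0,0,0],0],
])

```text
clock: 4.5
position: [0.5114, 0.0493, 0.1924]
ee_rot: [0.111, 0.994, 0.0, 0.0]
ft_force: [0.9, 0.0, 0.9]
grip_width: 0.0
```

```bash
python3 -c "
from h import *
st()"
```

```text
t 4.5 local mm [ -2.3  54.7 192.4] grip 0.0 F [0.9 0.2 0.9]
tool axes local (cols) [[-1.0, 0.001, 0.0], [0.001, 1.0, 0.0], [-0.0, 0.0, -1.0]]
```

move_arm([
  [[0,-0.4,0.12],[0,0,0],0],
  [[0,-0.4,0.12],[0,0,0],0],
  [[0,-0.3,0.12],[0,0,0],0],
])

```text
clock: 4.88
position: [0.5053, 0.0226, 0.1832]
ee_rot: [0.111, 0.994, 0.0, -0.0]
ft_force: [-1.2, 0.8, -0.1]
grip_width: -0.0
```

```bash
python3 - <<'E'
from h import *
import cv2
st()
a=camera("top")[160:260,200:360,::-1]; b=camera("side")[170:270,200:360,::-1]
cv2.imwrite("pics/up2.png",cv2.resize(np.vstack([a,b]),None,fx=3,fy=3,interpolation=cv2.INTER_CUBIC))
E
```

```text
t 4.88 local mm [ -2.5  27.3 183.2] grip -0.0 F [-1.3  0.5 -0.1]
tool axes local (cols) [[-1.0, 0.001, -0.0], [0.001, 1.0, 0.0], [0.0, 0.0, -1.0]]
```

View pics/up2.png

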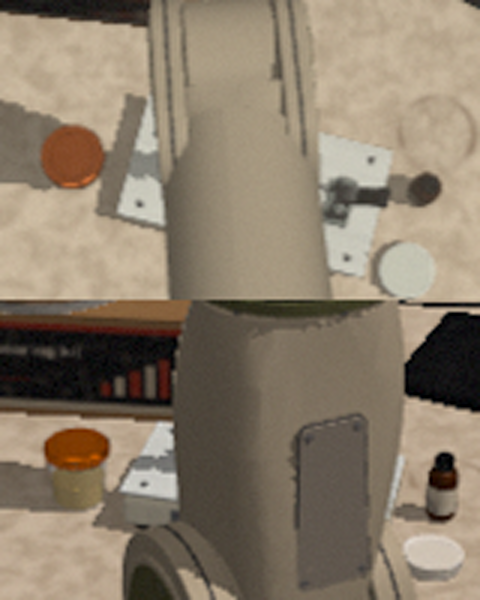

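In the left half of the picture the strap no longer leans out beyond the post, so it has passed under the arm. I'll follow the arc down, checking force on the way.

move_arm([
  [[0,-0.45,0.3],[0,0,0],0],
  [[0,-0.45,0.38],[0,0,0],0],
  [[0,-0.36,0.42],[0,0,0],0],
  [[0,-0.36,0.48],[0,0,0],0],
  [[0,-0.17,0.35],[0,0,0],0],
])

```text
clock: 5.6
position: [0.4952, -0.0211, 0.1343]
ee_rot: [0.111, 0.994, -0.0, -0.0]
ft_force: [0.1, 0.1, 0.2]
grip_width: -0.001
```

move_arm([
  [[0,-0.17,0.35],[0,0,0],0],
  [[0,-0.11,0.36],[0,0,0],0],
  [[0,-0.11,0.36],[0,0,0],0],
])

```text
clock: 5.98
position: [0.4936, -0.0298, 0.108]
ee_rot: [0.11, 0.994, 0.0, 0.0]
ft_force: [-0.2, 0.8, 0.6]
grip_width: -0.0
```

move_arm([
  [[0,-0.1,0.3],[0,0,0],0],
  [[0,0,0.3],[0,0,0],0],
  [[0,0,0.2],[0,0,0],0],
])

```text
clock: 6.35
position: [0.4932, -0.0323, 0.0887]
ee_rot: [0.11, 0.994, 0.0, 0.0]
ft_force: [-14.1, -1.2, 40.4]
grip_width: 0.001
```

```bash
python3 -c "
from h import *
st()"
```

```text
t 6.35 local mm [ -2.2 -28.9  88.7] grip 0.0 F [-13.5  -4.2  40.4]
tool axes local (cols) [[-1.0, 0.0, 0.0], [0.0, 1.0, 0.0], [-0.0, 0.0, -1.0]]
```

Contact at z = 88.7 mm with 40 N up matches the strap lying on its stop (top at 89.5 mm). I'll rise, pass over the lever and look.

move_arm([
  [[0,0.1,-0.8],[0,0,0],0],
  [[0,0,-1],[0,0,0],0],
  [[0,0,-1],[0,0,0],0],
  [[0,0,-1],[0,0,0],0],
  [[0,0,-1],[0,0,0],0],
])

```text
clock: 6.98
position: [0.4936, -0.0297, 0.2093]
ee_rot: [0.11, 0.994, 0.0, 0.0]
ft_force: [0.8, 0.5, 0.5]
grip_width: -0.002
```

move_arm([
  [[0,-1,0],[0,0,0],0],
  [[0,-1,0],[0,0,0],0],
  [[0,-1,0],[0,0,0],0],
  [[0,-1,0],[0,0,0],0],
  [[0,-1,0],[0,0,0],0],
])

```text
clock: 7.6
position: [0.466, -0.1524, 0.2085]
ee_rot: [0.11, 0.994, 0.0, 0.0]
ft_force: [0.2, -0.0, 0.8]
grip_width: -0.002
```

move_arm([
  [[0,-0.6,0],[0,0,0],0],
  [[0,0,0],[0,0,0],0],
])

```text
clock: 7.85
position: [0.4627, -0.1669, 0.2085]
ee_rot: [0.111, 0.994, 0.0, 0.0]
ft_force: [0.6, 0.7, 0.3]
grip_width: 0.001
```

```bash
python3 - <<'E'
from h import *
import cv2
st()
a=camera("top")[160:270,200:360,::-1]; b=camera("side")[170:280,200:360,::-1]
cv2.imwrite("pics/flat.png",cv2.resize(np.vstack([a,b]),None,fx=2.7,fy=2.7,interpolation=cv2.INTER_CUBIC))
to=lambda q:((np.array(q)-[200,160]+.5)*2.7-.5).round(0)
print([to(proj("top",np.array([*(cc+x*EX-.066*EY),.0865]))) for x in(-.013,.013)])
E
```

```text
t 7.85 local mm [  -2.5 -167.   208.5] grip 0.0 F [0.4 0.8 0.3]
tool axes local (cols) [[-1.0, 0.002, -0.0], [0.002, 1.0, 0.0], [0.0, 0.0, -1.0]]
[array([289., 186.]), array([295., 162.])]
```

View pics/flat.png

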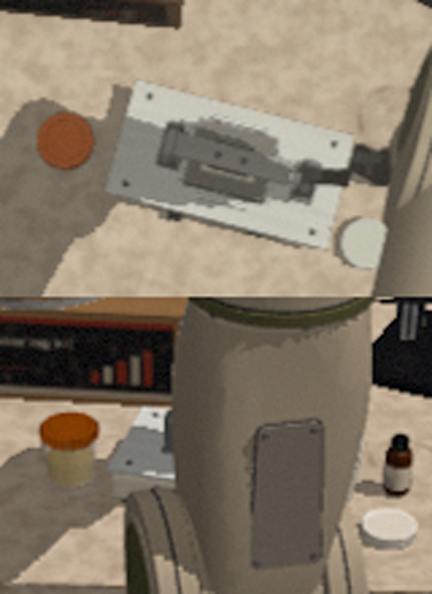

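The strap lies flat across the box, its free end at about (290,175) where predicted. The lever still leans out at (345,178) and the bystanders are in place. Next I'll descend behind the lever and push.

move_arm([
  [[-0.1,0,0.8],[0,0,0],0],
  [[0,0,0.8],[0,0,0],0],
  [[0,0,0.7],[0,0,0],0],
  [[0,0.5,0],[0,0,0],0],
  [[0,0.4,0],[0,0,0],0],
])

```text
clock: 8.57
position: [0.471, -0.1433, 0.1517]
ee_rot: [0.11, 0.994, 0.0, 0.0]
ft_force: [-0.0, -0.5, -0.1]
grip_width: 0.004
```

move_arm([
  [[0,0.4,0],[0,0,0],0],
  [[0,0.4,0],[0,0,0],0],
  [[0,0.4,0],[0,0,0],0],
  [[0,0.4,0],[0,0,0],0],
])

```text
clock: 9.07
position: [0.4804, -0.1119, 0.1575]
ee_rot: [0.113, 0.994, -0.002, 0.003]
ft_force: [-29.3, -17.4, 76.3]
grip_width: -0.001
```

```bash
python3 -c "
from h import *
st()"
```

```text
t 9.07 local mm [   2.7 -109.4  157.5] grip -0.0 F [-24.8 -23.4  76.3]
tool axes local (cols) [[-1.0, 0.006, 0.006], [0.006, 1.0, -0.004], [-0.006, -0.004, -1.0]]
```

76 N upward: the lever end is lifting the finger, so there's a ledge above the fingertip, as with the strap. I'm backing off at once to retry with less overlap.

move_arm([
  [[0,-0.4,-0.3],[0,0,0],0],
  [[0,-0.4,-0.2],[0,0,0],0],
  [[0,0,0],[0,0,0],0],
])

```text
clock: 9.45
position: [0.4745, -0.1259, 0.1637]
ee_rot: [0.111, 0.994, 0.0, 0.0]
ft_force: [0.4, -1.0, 0.6]
grip_width: -0.001
```

```bash
python3 - <<'E'
from h import *
import cv2
st()
a=camera("top")[180:250,270:360,::-1]; b=camera("side")[150:220,270:360,::-1]
cv2.imwrite("pics/lev.png",cv2.resize(np.hstack([a,b]),None,fx=4.4,fy=4.4,interpolation=cv2.INTER_CUBIC))
to=lambda q:((np.array(q)-[270,180]+.5)*4.4-.5).round(0)
for a in(1.3,1.5,1.7,1.9,2.1): print(a,to(proj("top",np.array([*(cc+(-.084+.066*np.cos(a))*EY),.1025+.066*np.sin(a)]))))
E
```

```text
t 9.45 local mm [ 1.000e-01 -1.243e+02  1.637e+02] grip -0.0 F [ 0.7 -0.9  0.6]
tool axes local (cols) [[-1.0, 0.001, 0.0], [0.001, 1.0, 0.0], [-0.0, 0.0, -1.0]]
1.3 [179. 178.]
1.5 [200. 183.]
1.7 [221. 188.]
1.9 [241. 194.]
2.1 [259. 200.]
```

View pics/lev.png

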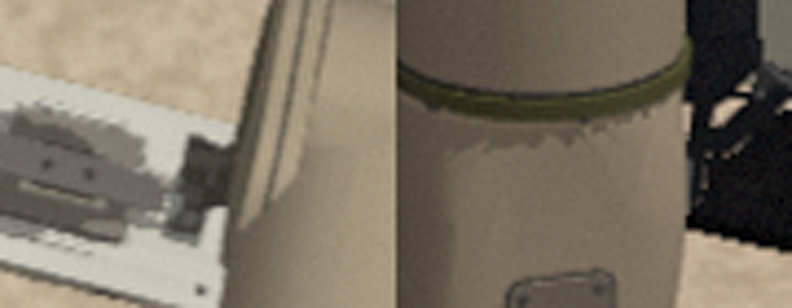

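The lever is hidden past x ≈ 230 px, so it's still leaning out. The fingertip (z 151.7) met the round end at its centre height (about 153) and rode up on it, so the overlap was actually too small. I'll go back, lower to about z = 135 and push again.

move_arm([
  [[0,-0.9,-0.2],[0,0,0],0],
  [[0,-0.9,0],[0,0,0],0],
  [[0,0,0.7],[0,0,0],0],
  [[0,0,0.7],[0,0,0],0],
  [[0,0,0],[0,0,0],0],
])

```text
clock: 10.18
position: [0.4638, -0.1687, 0.1321]
ee_rot: [0.11, 0.994, 0.0, -0.002]
ft_force: [0.5, -0.0, 0.1]
grip_width: -0.001
```

move_arm([
  [[0,0.4,0],[0,0,0],0],
  [[0,0.4,0],[0,0,0],0],
  [[0,0.3,0],[0,0,0],0],
  [[0,0.3,0],[0,0,0],0],
])

```text
clock: 10.68
position: [0.4727, -0.1345, 0.1338]
ee_rot: [0.11, 0.994, 0.0, 0.0]
ft_force: [-0.1, -0.3, -0.4]
grip_width: 0.001
```

```bash
python3 -c "
from h import *
st()"
```

```text
t 10.68 local mm [ 1.000e-01 -1.332e+02  1.338e+02] grip 0.0 F [-0.1 -0.3 -0.4]
tool axes local (cols) [[-1.0, -0.0, 0.0], [-0.0, 1.0, 0.0], [-0.0, 0.0, -1.0]]
```

move_arm([
  [[0,0.3,0],[0,0,0],0],
  [[0,0.3,0],[0,0,0],0],
])

```text
clock: 10.92
position: [0.4758, -0.1201, 0.1336]
ee_rot: [0.111, 0.994, 0.0, 0.0]
ft_force: [0.1, 0.2, -0.4]
grip_width: 0.001
```

move_arm([
  [[0,0.3,-0.1],[0,0,0],0],
  [[0,0.2,-0.1],[0,0,0],0],
])

```text
clock: 11.18
position: [0.4783, -0.1083, 0.1385]
ee_rot: [0.111, 0.994, -0.0, -0.0]
ft_force: [-0.5, -2.6, -1.4]
grip_width: -0.001
```

```bash
python3 -c "
from h import *
st()"
```

```text
t 11.18 local mm [-1.000e-01 -1.064e+02  1.385e+02] grip -0.0 F [ 0.1 -2.6 -1.4]
tool axes local (cols) [[-1.0, 0.001, -0.0], [0.001, 1.0, -0.0], [0.0, -0.0, -1.0]]
```

Clean contact now (2.6 N in −y, no lift). Following the arc.

move_arm([
  [[0,0.25,-0.15],[0,0,0],0],
  [[0,0.25,-0.15],[0,0,0],0],
  [[0,0.2,-0.1],[0,0,0],0],
])

```text
clock: 11.55
position: [0.4824, -0.0911, 0.1488]
ee_rot: [0.111, 0.994, -0.0, 0.0]
ft_force: [-0.6, -3.2, -1.1]
grip_width: 0.002
```

```bash
python3 -c "
from h import *
st()"
```

```text
t 11.55 local mm [ 1.000e-01 -8.870e+01  1.488e+02] grip 0.0 F [ 0.1 -3.3 -1.1]
tool axes local (cols) [[-1.0, 0.0, 0.0], [0.0, 1.0, 0.0], [-0.0, 0.0, -1.0]]
```

move_arm([
  [[0,0.25,0.02],[0,0,0],0],
  [[0,0.25,0.02],[0,0,0],0],
  [[0,0.24,0.14],[0,0,0],0],
  [[0,0.24,0.14],[0,0,0],0],
  [[0,0.36,0.4],[0,0,0],0],
])

```text
clock: 12.18
position: [0.4905, -0.0579, 0.1308]
ee_rot: [0.111, 0.994, 0.0, 0.001]
ft_force: [0.9, 0.1, 3.9]
grip_width: 0.001
```

move_arm([
  [[0,0.18,0.3],[0,0,0],0],
  [[0,0.14,0.33],[0,0,0],0],
])

```text
clock: 12.42
position: [0.4919, -0.0501, 0.1145]
ee_rot: [0.11, 0.994, 0.0, 0.0]
ft_force: [1.7, -0.8, 4.3]
grip_width: -0.0
```

```bash
python3 -c "
from h import *
st()"
```

```text
t 12.43 local mm [  0.4 -46.6 114.5] grip -0.0 F [ 1.8 -0.4  4.3]
tool axes local (cols) [[-1.0, -0.0, 0.001], [-0.0, 1.0, 0.001], [-0.001, 0.001, -1.0]]
```

Contact is steady at about 4 N. Pressing on down to the stop.

move_arm([
  [[0,0.05,0.15],[0,0,0],0],
  [[0,0.05,0.15],[0,0,0],0],
])

```text
clock: 12.68
position: [0.4919, -0.0487, 0.1071]
ee_rot: [0.111, 0.994, -0.0, 0.0]
ft_force: [2.1, -1.6, 3.4]
grip_width: -0.002
```

move_arm([
  [[0,0,0.1],[0,0,0],0],
  [[0,0,0.05],[0,0,0],0],
])

```text
clock: 12.92
position: [0.4924, -0.0486, 0.1057]
ee_rot: [0.111, 0.994, 0.001, 0.0]
ft_force: [-12.5, 0.5, 38.5]
grip_width: 0.001
```

```bash
python3 -c "
from h import *
st()"
```

```text
t 12.93 local mm [  0.5 -45.  105.7] grip 0.0 F [-12.4  -2.2  38.5]
tool axes local (cols) [[-1.0, 0.001, 0.0], [0.001, 1.0, 0.001], [-0.0, 0.001, -1.0]]
```

Stopped at z = 105.7 mm with 38 N, which matches the lever's flat top at 106.5. Retreating and checking.

move_arm([
  [[0,0,-0.6],[0,0,0],0],
  [[0,0,-1],[0,0,0],0],
  [[0,0,-1],[0,0,0],0],
  [[0,0,-1],[0,0,0],0],
  [[0,0,-1],[0,0,0],0],
])

```text
clock: 13.55
position: [0.4911, -0.0487, 0.2189]
ee_rot: [0.111, 0.994, -0.0, -0.001]
ft_force: [0.6, 0.2, -0.2]
grip_width: -0.002
```

move_arm([
  [[0,-1,0],[0,0,0],0],
  [[0,-1,0],[0,0,0],0],
  [[0,-1,0],[0,0,0],0],
  [[0,-1,0],[0,0,0],0],
  [[0,-1,0],[0,0,0],0],
])

```text
clock: 14.18
position: [0.4635, -0.1712, 0.218]
ee_rot: [0.111, 0.994, 0.0, -0.001]
ft_force: [-0.5, -1.0, -0.0]
grip_width: -0.001
```

move_arm([
  [[0,-1,0],[0,0,0],0],
  [[0,-1,0],[0,0,0],0],
  [[0,-1,0],[0,0,0],0],
  [[0,-1,0],[0,0,0],0],
  [[0,0,0],[0,0,0],0],
])

```text
clock: 14.8
position: [0.441, -0.2696, 0.2181]
ee_rot: [0.112, 0.994, -0.0, -0.001]
ft_force: [-0.0, 0.3, 0.2]
grip_width: 0.002
```

```bash
python3 - <<'E'
from h import *
import cv2
st()
a=camera("top")[175:275,200:360,::-1]; b=camera("side")[185:285,200:360,::-1]
cv2.imwrite("pics/end.png",cv2.resize(np.vstack([a,b]),None,fx=3,fy=3,interpolation=cv2.INTER_CUBIC))
to=lambda q:((np.array(q)-[200,175]+.5)*3-.5).round(0)
for n,y,z in(("strap tip",-.066,.0865),("lever tip",-.018,.1025),("pivot",-.084,.1025)): print(n,to(proj("top",np.array([*(cc+y*EY),z]))))
E
```

```text
t 14.8 local mm [  -1.1 -271.9  218.1] grip 0.0 F [-0.1  0.3  0.2]
tool axes local (cols) [[-1.0, 0.004, -0.002], [0.004, 1.0, -0.0], [0.002, -0.0, -1.0]]
strap tip [325. 148.]
lever tip [277. 133.]
pivot [345. 151.]
```

View pics/end.png

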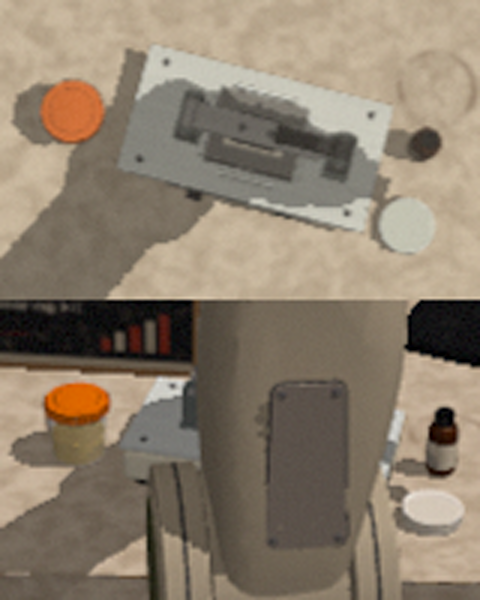

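The final picture shows the strap flat across the box. The lever lies over its free end, tip at about (277,133) as predicted for 0 rad. Cup, dropper and petri dish are at their original pixels.

```bash
python3 -c "
from workcell import *
print(hand_in())"
```

```text
the job is handed in; nothing more can be done
None
```

The slide box is secured: I pushed the strap down flat first, then the cam lever fully down onto its free end. I handed the job in at about 14.9 s of the 56 s allowed, with the arm clear.

**Last checks that agreed:**
- **Strap:** pressing on it stopped at z = 88.7 mm with 40 N, against 89.5 mm expected for the strap on its stop.
- **Lever:** pressing on it stopped at z = 105.7 mm with 38 N, against 106.5 mm expected.
- **Final top view:** the lever tip is at its predicted pixel for fully down, the strap is flat, and the cup, dropper and petri dish have not moved. I did not check the tip box and mug in a final picture, but the arm did not work near them.

**What went wrong or could not be checked:**
- **Strap, first push:** it gave an unexpected 23 N upward, probably because the strap end met the gripper above the finger. I raised the tool and carried on.
- **Lever, first push:** the fingertip rode up on the lever's round end, with 76 N upward on the tool. That is under the 120 N wrist limit. It would break the 40 N limit only if it counted as the arm or gripper body pressing; I took it as fingertip contact. I backed off, went lower, and the second push went cleanly at about 4 N.
- **Side camera:** the arm blocked its view of the shaker throughout, so the final check rests on the top view and the contact heights.

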